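# Test a nine-volt battery on the fridge-top battery caddy

## Task

Test the loose nine-volt block battery: lay it flat (do not drop it) in the shallow bay in the battery caddy's front ledge, its two studs towards the brass contacts at the bay's end, and let go of it. Then press the round test button on the caddy's sloping panel fully down, hold it down for one second while the display reads, and let it spring right back up. Leave the battery lying in the bay and the other things on the mat where they are.

Things in the scene. Friction and masses are not known exactly. Their poses are not given: they have to be found in the camera images.
- battery_center (a point): Centre of the loose nine-volt block battery, a steel-jacketed block with a black stud end, lying on its broad face on the ribbed mat (mat top at world z = 0.004): body 46 (x) x 26.5 (y) x 17.5 (z) mm, 46 g nominal. x runs along its length towards the end with two small studs (2.5 mm high), y across its width, z up. The salt shaker or bottle opener can stand about 110 mm from it.
- battery_studs (a point): Midway between the battery's two studs, at their outer face: 25.5 mm from battery_center along the battery's x axis. At the start the stud end points to the robot's left (world +y), give or take 58 degrees.
- caddy: Cream plastic battery caddy fixed on the mat, 160 deep (x) x 240 wide (y) x 86 mm high, a drawer below, spare AA cells standing at the rear. Origin: centre of its underside. x points from its front to its back, y to its left seen from the robot, z up; the front faces the robot apart from its yaw. Front ledge 50 mm high, then a panel sloping up at 30 degrees.
- caddy_handle (a point): Middle of the bar of the caddy's fixed grey carrying handle: a 12 mm bar along the caddy's y axis with a black palm grip 26 mm thick and 170 mm long on its middle, 195 mm above the caddy's underside; 12 mm posts 112 mm either side. It hangs over the sloping panel, 18 mm further back than the top of the test button.
- tester_bay (a point): Point on the floor of the tester's bay, under where battery_center belongs (8.75 mm above it when the battery lies home). A rectangular recess in the front ledge, long along the caddy's y: floor 53.5 (y) x 31.5 (x) mm, 5 mm deep, walls leaning out to a 58 x 36 mm mouth flush with the ledge. Axes as the caddy's. The ledge is clear for 25 mm beyond the lying battery's long sides.
- tester_contacts (a point): Where battery_studs belongs (seen from above): 25.5 mm from tester_bay along the caddy's +y, at floor height, by the two upright brass leaf contacts (springy, they do not push). Behind them is a contact block 10 mm thick, 9 mm above the ledge. The battery lies with its x axis along the caddy's +y.
- test_button_top (a point): Centre of the top face of the round grey test button (cap 26 mm, bezel 42 mm across) on the sloping panel, right of the display. z: the button's axis, out of the panel, leaning 30 degrees from vertical to the caddy's front; x up the slope, y the caddy's. The cap stands 10 mm above the bezel, moves along -z. The handle bars a gripper coming straight down: come along this axis.
- test_button (a joint): How far the test button is pressed in: 0 up, 0.006 m fully down (its stop). The spring needs 1.5 N to start moving and 5 N fully down; it springs back by itself when let go.
- salt_shaker: Bystander: glass salt shaker with steel cap, 44 mm across, 71 mm tall. Origin: centre of its underside.
- bottle_opener: Bystander: flat steel bottle opener, 130 x 40 x 4 mm, lying along its x axis. Origin: under its middle.
- torch: Bystander: blue torch lying behind the caddy along its x axis, 150 mm long, 41 mm across. Origin: under its middle.
- dish: Bystander: white ceramic dish, 116 mm across, 30 mm high. Origin: centre of its underside.

How it is judged (in metres and radians):
On the way, in this order (a step that is already met when the one before it is completed fails the run):
1. the battery lies flat in the bay, studs at the contacts, released and at rest (horizontal distance between battery_center and tester_bay below 0.006 m and horizontal distance between battery_studs and tester_contacts below 0.008 m and z of battery_center in the frame of tester_bay below 0.0115 m and angle between the z axis of battery_center and the z axis of tester_bay, either way round below 0.07 rad and linear speed of battery below 0.02 m/s and contact force between the fingers and battery below 0.1 N), for 0.3 s.
2. with the battery in the bay, the test button is held fully down (5 mm or more of its 6 mm) for about a second (at least 0.8 s) (horizontal distance between battery_center and tester_bay below 0.006 m and horizontal distance between battery_studs and tester_contacts below 0.008 m and z of battery_center in the frame of tester_bay below 0.0115 m and angle between the z axis of battery_center and the z axis of tester_bay, either way round below 0.07 rad and value of joint test_button above 0.005 m), for 0.8 s.
At the end, for the whole second after the job is handed in: The battery lies flat in the bay (centre within 6 mm of its place, no higher than 3 mm off the floor, within 4 degrees of flat), its studs within 8 mm of the contacts' place, released and at rest; the test button is back up (within 1 mm) (all of step 1 and value of joint test_button below 0.001 m); the robot touches nothing.
It fails at once if the battery is dropped: it falls free faster than 0.6 m/s (some 18 mm of fall) (linear speed of battery above 0.6 m/s and contact force between the fingers and battery below 0.05 N).
It fails at once if the salt shaker, bottle opener, torch or dish is shifted more than 20 mm or the shaker is tipped (distance of any of salt_shaker, bottle_opener, torch, dish from where it was at the start of the episode above 0.02 m or angle between salt_shaker's own z axis and vertical above 0.5 rad).
It also fails if it takes over 58 s, if anything falls off the work surface, if the arm or the gripper's body presses on something with over 40 N, if the wrist force passes 120 N, or if a joint passes its speed limit or range.

## Robot

A 7-joint arm with a two-finger parallel gripper is mounted at the origin on the work surface. World frame = base frame: x ahead of the robot, y to its left, z up, the work surface at z = 0. Lengths are in mm, angles in rad, forces in N, time in s.
With the tool pointing down it reaches from about 400 to 875 mm from the base axis. Payload 4.4 kg.
Tool frame: the origin (TCP) lies at the very end of the fingers, on their centre line; the grasp point (between the pads) lies 19 mm behind it; y points along the fingers, x is the direction in which the jaws open and shut, and the axes are right-handed (so a half turn about y gives the same grasp; the last joint's range is limited). The gripper opens to 85 mm and grips with 20 to 120 N. Pads are 22 mm wide; open, the fingers measure 114 mm over their backs; the gripper's body (76 mm by 85 mm) begins 54 mm behind the grasp point. The pads swing forward as they close: fully open they stand 13 mm farther back than shut.
Start: joints at [-1.267, 0.628, 0.038, 1.517, -0.027, 0.996, -0.02], TCP at [234.906, 606.083, 231.313] pointing down, gripper open.
Joint ranges: [-3.06, 3.06], [-0.37, 2.12], [-1.25, 1.32], [0.18, 2.47], [-1.1, 4.24], [0.23, 1.98], [-2.94, 2.94]. Speed limits (rad/s): [2.57, 2.57, 3.14, 3.14, 3.14, 3.14, 3.14].

## Interface

Orientations are given as [roll, pitch, yaw] about the fixed x, y, z axes, in that order (R = Rz(yaw) Ry(pitch) Rx(roll)).
In Python, from cell import readout, eyes, finish_job gives the robot as it stands. The module is installed in compiled form; this text tells all that it offers.
- The arm moves only by the tool apply_moves, never from a script. Its argument "commands" is a list that holds one entry, the list of rows, each a list of 6 numbers: the shift along the tool's x, y, z in units of 0.04 m (1.0 is 0.04 m), then the turn, a rotation vector about the tool's x, y, z in units of 5 degrees (1.0 is 5 degrees). A call has 1 to 8 rows; each row shifts and turns the pose as measured when the row begins, along the tool's axes as they then stand; what a row does not reach is not made up. A row lasts 1/12 s, in which the tool goes at most 41.7 mm and 7.16 degrees, less where a joint would pass 70% of its speed; a pose out of reach is approached as far as the arm can. A call with a number of a shift or a turn outside -1 to 1 is refused whole. A call with a gripper value outside its range is refused whole. "claw" is the finger opening in mm, from 0 to 85.4, set as the call begins (left out, the last holds). The fingers move at their own pace and stop on an object; the grip force is fixed at half the most. Time passes only in rows, so rows that do not move let the fingers close. It gives the time, the measured TCP pose, the force and the opening at its end, in the units of the state.
- readout.read_state(): the state, without advancing time (a new reading comes with each control period).
- eyes.get_image(name): name is "scene" or "top" or "wrist"; returns a dict with "image" (480x640x3 uint8, red, green, blue), "mtx" (3x3 intrinsics, pixels), "k1" (the pictures are not rectified: a ray, as slopes to the right and down, at radius r is drawn at 1 + k1 r^2 times it, then the intrinsics apply), "rvec" (rotation vector, rad) and "tvec" (3), from world to camera coordinates, as OpenCV has them. Camera axes: x right, y down, z forward; pixel columns grow to the right and rows downward; lengths in mm; the calibration is good to about 2 mm. A picture is of the moment at which its call begins. There is no depth.
- finish_job(): hands the job in, once; it reports no verdict.
The state is a dict: "clock": time; "qpos": joint angles; "qd": joint speeds; "tau": joint torques, N m; "eef_pos": TCP position; "tool_rot": TCP orientation; "force": force on the tool from outside, world axes, zero at the start; "torque": the same for the moment, N m; "width": finger opening in mm.
Only numpy, scipy, OpenCV 4.12 (cv2) and the standard library are available. Lean on these libraries where they do the work, as an engineer would, in place of code of your own. Each camera call takes 0.05 s, during which the arm holds its last target. There are 200 camera calls.

## Working session

There is one attempt and no reset: what is moved stays moved. The work goes in short steps, Python scripts to look and compute and a tool call to move; the robot and the scene stay as the last step left them, time stands still between calls to the robot, and variables do not carry over. Pictures are saved under pics/ and viewed, about 8 in all and at most 12, crops included, and the job is handed in when it is done.

Besides the shell and the picture viewer there is one more tool, called by a JSON object that holds its "name" and its "arguments". apply_moves: Moves the arm, as the interface text tells. Shifts and turns lie within -1 to 1; 1 stands for 0.04 m of shift or 5 degrees of turn. Its arguments: {"type":"object","properties":{"commands":{"type":"array"},"claw":{"type":"number"}},"required":["commands"]}

```bash
mkdir -p pics
cat > h.py <<'E'
import numpy as np, cv2
from scipy.spatial.transform import Rotation as R
from cell import readout, eyes, finish_job
def grab(n, f):
    d=eyes.get_image(n); cv2.imwrite(f, d['image'][:,:,::-1])
    np.savez(f+'.npz', **d); return d
def load(f): return dict(np.load(f+'.npz'))
def ray(d,uv):
    K=d['mtx']; x=(uv[0]-K[0,2])/K[0,0]; y=(uv[1]-K[1,2])/K[1,1]
    rd=np.hypot(x,y); r=rd
    for _ in range(20): r=rd/(1+float(d['k1'])*r*r)
    s=r/rd if rd>0 else 1
    M=cv2.Rodrigues(np.array(d['rvec'],float))[0]; t=np.array(d['tvec'],float).ravel()
    return -M.T@t, M.T@np.array([x*s,y*s,1])
def onz(d,uv,z):
    c,v=ray(d,uv); return c+v*(z-c[2])/v[2]
def proj(d,P):
    M=cv2.Rodrigues(np.array(d['rvec'],float))[0]; t=np.array(d['tvec'],float).ravel()
    p=M@np.asarray(P,float)+t; a=p[:2]/p[2]; a=a*(1+float(d['k1'])*(a@a)); K=d['mtx']
    return np.array([K[0,0]*a[0]+K[0,2],K[1,1]*a[1]+K[1,2]])
def crop(f,o,x,y,w,h,s):
    im=cv2.imread(f)[y:y+h,x:x+w]; cv2.imwrite(o,cv2.resize(im,None,fx=s,fy=s,interpolation=cv2.INTER_CUBIC))
E
python3 - <<'E'
from h import *
for n in('scene','top'):
    d=grab(n,f'pics/{n}0.png'); c,v=ray(d,(320,240)); print(n,c,v,d['mtx'][0,0])
print(readout.read_state())
E
```

```text
scene [1275.22584137 -697.41555556  875.08095467] [-0.52323581  0.60164796 -0.60353773] 618.9345296137974
top [ 402.65188238   57.32882349 1312.90234506] [ 0.16061694 -0.01692196 -0.98700849] 617.6169659435016
{'clock': 0.1, 'qpos': array([-1.26681391,  0.6292395 ,  0.03846278,  1.51822023, -0.02702542,
        0.99633622, -0.01999733]), 'qd': array([ 2.31113264e-05, -2.17722735e-03,  6.31243370e-05, -1.48163695e-03,
        4.42647372e-04, -2.25249233e-04, -1.35599329e-04]), 'tau': array([ 2.60035733e-03, -5.64518809e+01,  1.23039488e+00, -1.93969113e+01,
        1.12897120e-02,  5.45300078e-03, -1.82272441e-05]), 'eef_pos': array([234.69460768, 605.56618812, 230.50582636]), 'tool_rot': array([-1.57080102,  0.00168509,  1.20098925]), 'force': array([0.17897074, 0.04832423, 0.58566235]), 'torque': array([-0.00796484,  0.02172363, -0.00945757]), 'width': 85.34159916827535}
```

View pics/top0.png

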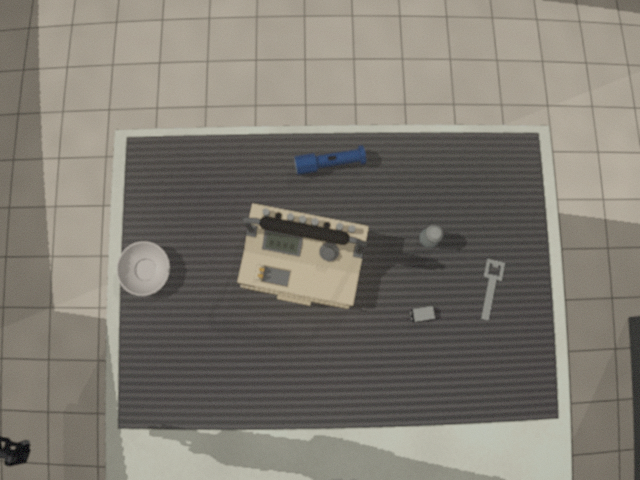

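View pics/scene0.png

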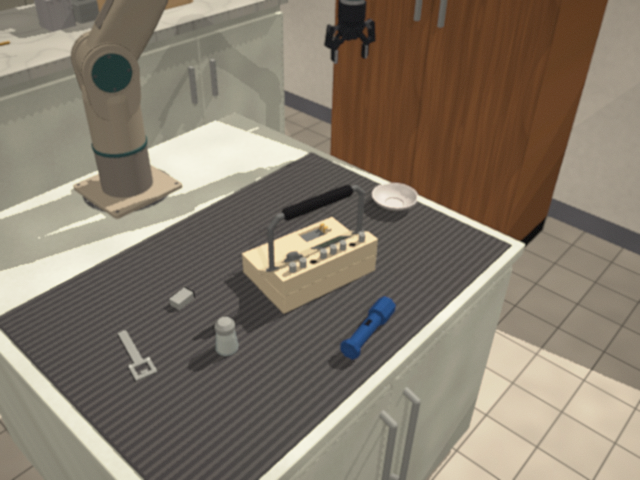

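The top view shows the caddy (around 305,255), the bay (275,276) with brass contacts at its left end (263,272), the button at (329,252), the battery at (424,314) with its studs to the left, the shaker at (431,237) and the opener at (490,290).

Run:
```python
import cv2,numpy as np
im=cv2.imread('pics/top0.png')
a=cv2.resize(im[198:312,230:380],None,fx=5.2,fy=5.2,interpolation=cv2.INTER_CUBIC)[:,:780]
b=cv2.resize(im[298:330,400:450],None,fx=5.2*3,fy=5.2*3,interpolation=cv2.INTER_CUBIC)
cv2.imwrite('pics/c1.png',a);cv2.imwrite('pics/c2.png',b)
```

```text
(no output)
```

View pics/c1.png

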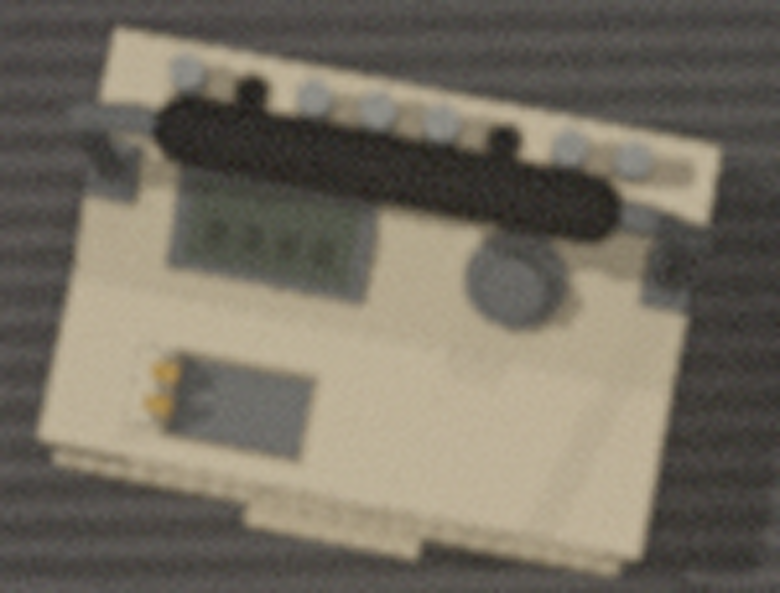

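View pics/c2.png

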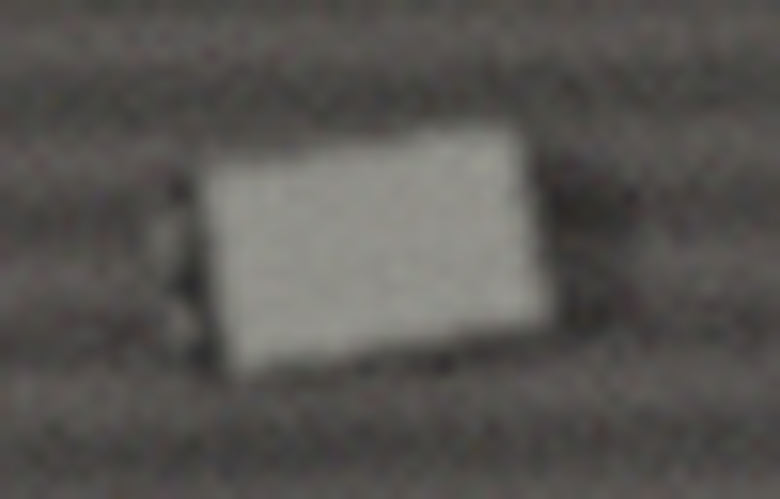

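Run:
```python
from h import *
d=load('pics/top0.png'); np.set_printoptions(precision=1,suppress=True)
C=lambda p:(p[0]/5.2+230-.4,p[1]/5.2+198-.4)
B=lambda p:(p[0]/15.6+400-.45,p[1]/15.6+298-.45)
fl,fr=onz(d,C((38,438)),54),onz(d,C((642,560)),54)
bl,br=onz(d,C((115,28)),90),onz(d,C((722,150)),90)
for a,b in((fl,fr),(bl,br)): v=a-b; print(a,b,np.linalg.norm(v),'yaw',np.degrees(np.arctan2(-v[0],v[1])))
print('center',(fl+fr+bl+br)/4, np.linalg.norm((fl+fr-bl-br)/2))
for p in((318,378),(300,460)): print('bay R',onz(d,C(p),54))
for p in((165,355),(158,420)):print('contact',onz(d,C(p),54))
for p in((505,287),): print('button z~85',onz(d,C(p),85))
q=[onz(d,B(p),21.5) for p in((205,170),(515,128),(550,322),(235,375))]
for a in q: print('bat',a)
v=(q[0]+q[3]-q[1]-q[2])/2; print(np.linalg.norm(v),np.degrees(np.arctan2(v[1],v[0])), np.linalg.norm((q[0]+q[1]-q[2]-q[3])/2))
u=v/np.linalg.norm(v); print('centre from rear edge',(q[1]+q[2])/2+u*23)
print('shaker',onz(d,(431,235),70))
```

```text
[523.2 207.2  54. ] [471.9 -29.3  54. ] 241.91771551912825 yaw -12.239333108300364
[679.7 173.7  90. ] [627.9 -61.9  90. ] 241.19690041627513 yaw -12.39150542226869
center [575.7  72.4  72. ] 163.7197156677929
bay R [545.5  96.7  54. ]
bay R [513.2 104.1  54. ]
contact [555.5 157.   54. ]
contact [529.7 159.8  54. ]
button z~85 [576.3  23.2  85. ]
bat [ 464.5 -156.7   21.5]
bat [ 469.2 -199.1   21.5]
bat [ 443.  -202.8   21.5]
bat [ 437.  -159.7   21.5]
43.09689584986163 97.1065589633765 27.076745128465504
centre from rear edge [ 453.3 -178.1   21.5]
shaker [ 611.9 -192.7   70. ]
```

{"name": "apply_moves", "arguments": {"commands": [[[0,0,0,0,1,0],[0,0,0,0,1,0],[0,0,0,0,1,0],[0,0,0,0,1,0],[0,0,0,0,1,0],[0,0,0,0,1,0],[0,0,0,0,1,0],[0,0,0,0,1,0]]]}}

```text
clock: 0.77
eef_pos: [233.6, 602.6, 226.0]
tool_rot: [-1.577, 0.009, 0.471]
force: [-0.8, -0.2, -0.2]
width: 85.4
```

```bash
cat >> h.py <<'E'
def go(p,rot=None):
    """total shift (units of 40mm) and turn (units of 5deg) in current tool axes to reach p / rot [rpy deg]"""
    s=readout.read_state(); T=R.from_euler('xyz',s['tool_rot'])
    print('t',round(s['clock'],2),'pos',s['eef_pos'].round(1),'rpy',np.degrees(s['tool_rot']).round(2),'F',s['force'].round(1),'w',round(s['width'],1))
    print('shift/40',(T.inv().apply(np.array(p)-s['eef_pos'])/40).round(3))
    if rot is not None:
        G=R.from_euler('xyz',rot,degrees=True); print('turn/5',(np.degrees((T.inv()*G).as_rotvec())/5).round(3))
E
python3 -c "
from h import *
go([453,-178,230],[-90,0,7.1])"
```

```text
t 0.77 pos [233.6 602.6 226. ] rpy [-90.38   0.49  26.98] F [-0.8 -0.2 -0.2] w 85.4
shift/40 [ -3.966   0.067 -19.88 ]
turn/5 [ 0.093  3.976 -0.084]
```

{"name": "apply_moves", "arguments": {"commands": [[[0,-0.1,-1,0.05,0,0],[0,-0.1,-1,0.05,0,0],[0,-0.05,-1,0,0,0],[0,-0.05,-1,0,0,0],[0,-0.05,-1,0,0,0],[0,-0.05,-1,0,0,0],[0,-0.05,-1,0,0,0],[0,-0.05,-1,0,0,0]]]}}

```text
clock: 1.43
eef_pos: [374.4, 316.1, 239.8]
tool_rot: [-1.566, 0.015, 0.489]
force: [0.6, 0.4, 0.4]
width: 85.2
```

```bash
python3 -c "
from h import *
go([453,-178,230],[-90,0,7.1])"
```

```text
t 1.43 pos [374.4 316.1 239.8] rpy [-89.7    0.85  28.02] F [0.6 0.4 0.4] w 85.2
shift/40 [ -4.064   0.244 -11.829]
turn/5 [-0.029  4.183 -0.179]
```

{"name": "apply_moves", "arguments": {"commands": [[[-0.1,0,-1,0,0,0],[-0.2,0,-1,0,0,-0.1],[-0.4,0,-0.9,0,0.5,-0.1],[-0.4,0,-0.9,0,1,0],[-0.4,0,-0.9,0,1,0],[-0.3,0,-0.9,0,1,0],[-0.2,0,-0.9,0,0.7,0],[-0.1,0,-0.9,0,0,0]]]}}

```text
clock: 2.1
eef_pos: [400.6, -3.3, 238.2]
tool_rot: [-1.565, -0.006, 0.101]
force: [0.2, 0.2, 0.0]
width: 85.5
```

```bash
python3 -c "
from h import *
go([453,-178,150],[-90,0,7.1])"
```

```text
t 2.1 pos [400.6  -3.3 238.2] rpy [-89.64  -0.36   5.8 ] F [0.2 0.2 0. ] w 85.5
shift/40 [ 0.848  2.182 -4.491]
turn/5 [-0.071 -0.26   0.073]
```

{"name": "apply_moves", "arguments": {"commands": [[[0.2,0,-0.9,0,0,0],[0.2,0,-0.9,0,-0.1,0],[0.2,0.2,-0.9,0,-0.1,0],[0.2,0.6,-0.9,0,0,0],[0.1,0.7,-0.7,-0.05,0,0.05],[0,0.5,-0.2,0,0,0],[0,0,0,0,0,0]]]}}

```text
clock: 2.68
eef_pos: [455.5, -193.4, 157.1]
tool_rot: [-1.574, -0.007, 0.109]
force: [-0.8, 0.9, 0.1]
width: 85.5
```

```bash
python3 -c "
from h import *
go([453,-178,12],[-90,0,7.1])
grab('wrist','pics/w1.png')"
```

```text
t 2.68 pos [ 455.5 -193.4  157.1] rpy [-90.2   -0.39   6.23] F [-0.8  0.9  0.1] w 85.5
shift/40 [-0.046  3.625  0.401]
turn/5 [ 0.04  -0.175  0.077]
```

View pics/w1.png

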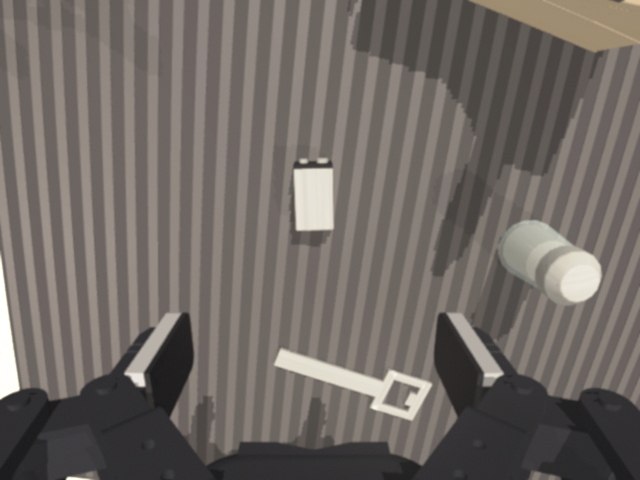

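The wrist view shows the battery's top at (294..333, 161..230), its studs at (313,160), the shaker at the right and the opener below.

Run:
```python
from h import *
d=load('pics/w1.png'); np.set_printoptions(precision=1,suppress=True)
q=[onz(d,p,21.5) for p in((294,162),(332,161),(333,229),(296,230))]
for a in q: print(a)
v=(q[0]+q[1]-q[2]-q[3])/2; h=np.degrees(np.arctan2(v[1],v[0])); print(np.linalg.norm(v),h,np.linalg.norm((q[0]+q[3]-q[1]-q[2])/2)); c=sum(q)/4; print(c)
go([c[0],c[1],12],[-90,0,h-90])
```

```text
[ 440.  -154.7   21.5]
[ 464.8 -151.4   21.5]
[ 471.2 -197.8   21.5]
[ 445.8 -201.2   21.5]
46.85406839653848 97.50554348877672 25.367254119114463
[ 455.4 -176.3   21.5]
t 2.73 pos [ 456.  -193.   158.4] rpy [-90.2  -0.5   6.2] F [-0.6 -0.1  0.2] w 85.3
shift/40 [0.  3.7 0.4]
turn/5 [ 0.  -0.3  0.1]
```

{"name": "apply_moves", "arguments": {"commands": [[[0,0.7,0.2,0.05,-0.15,0.05],[0,0.9,0.2,0,-0.1,0.05],[0,0.9,0,0,0,0],[0,0.5,0,0,0,0],[0,0,0,0,0,0]]], "claw": 50}}

```text
clock: 3.15
eef_pos: [460.5, -172.2, 41.4]
tool_rot: [-1.572, -0.011, 0.138]
force: [0.3, 0.5, 0.0]
width: 50.3
```

```bash
python3 -c "
from h import *
go([455.4,-176.3,11],[-90,0,7.5])"
```

```text
t 3.15 pos [ 460.5 -172.2   41.4] rpy [-90.04  -0.61   7.9 ] F [0.3 0.5 0. ] w 50.3
shift/40 [-0.149  0.759 -0.083]
turn/5 [0.008 0.079 0.123]
```

{"name": "apply_moves", "arguments": {"commands": [[[-0.14,0.2,-0.08,0,0.08,0.12],[0,0.25,0,0,0,0],[0,0.2,0,0,0,0],[0,0.1,0,0,0,0],[0,0,0,0,0,0]]]}}

```text
clock: 3.57
eef_pos: [459.0, -174.5, 14.5]
tool_rot: [-1.574, -0.006, 0.135]
force: [-0.5, 0.3, 0.2]
width: 50.1
```

```bash
python3 -c "
from h import *
go([455.4,-176.3,11],[-90,0,7.5]); grab('wrist','pics/w2.png')"
```

```text
t 3.57 pos [ 459.  -174.5   14.5] rpy [-90.17  -0.36   7.73] F [-0.5  0.3  0.2] w 50.1
shift/40 [-0.095  0.087 -0.032]
turn/5 [0.033 0.047 0.072]
```

View pics/w2.png

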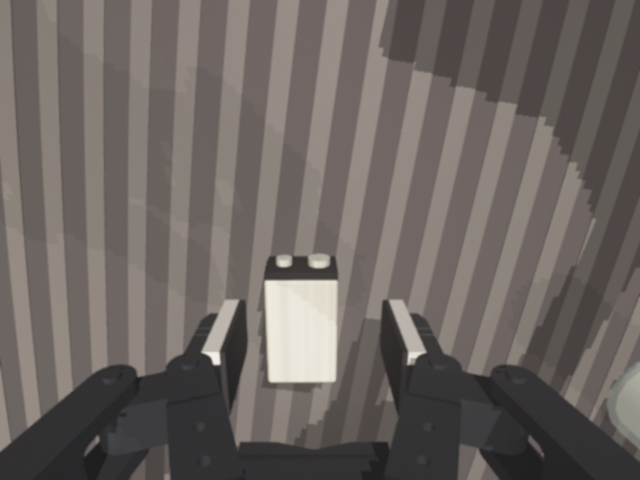

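The jaws straddle the battery. The jaw middle (col 315) is about 5 mm to the right of the battery's (col 301), so I'll shift and close.

{"name": "apply_moves", "arguments": {"commands": [[[-0.11,0.09,-0.03,0,0,0.07],[0,0,0,0,0,0]]]}}

```text
clock: 3.78
eef_pos: [455.3, -176.9, 11.9]
tool_rot: [-1.575, -0.002, 0.135]
force: [0.2, -0.6, -0.5]
width: 49.9
```

{"name": "apply_moves", "arguments": {"commands": [[[0,0,0,0,0,0],[0,0,0,0,0,0],[0,0,0,0,0,0],[0,0,0,0,0,0],[0,0,0,0,0,0],[0,0,0,0,0,0]]], "claw": 15}}

```text
clock: 4.28
eef_pos: [455.6, -177.5, 12.9]
tool_rot: [-1.576, -0.003, 0.134]
force: [-0.3, 1.0, -0.8]
width: 24.3
```

{"name": "apply_moves", "arguments": {"commands": [[[0,-0.4,0,0,0,0],[0,-0.8,0,0,0,0],[0,-1,0,0,0,0],[0,-1,0,0,0,0],[0,-0.5,0,0,0,0]]]}}

```text
clock: 4.7
eef_pos: [451.1, -175.8, 160.9]
tool_rot: [-1.569, 0.01, 0.132]
force: [1.2, -0.3, -0.6]
width: 24.8
```

```bash
python3 -c "
from h import *
go([535.6,128.7,120],[-90,0,-12.3]); grab('wrist','pics/w3.png')"
```

```text
t 4.7 pos [ 451.1 -175.8  160.9] rpy [-89.89   0.57   7.59] F [ 1.2 -0.3 -0.6] w 24.8
shift/40 [3.11  1.005 7.264]
turn/5 [-3.000e-03  3.978e+00 -1.160e-01]
```

View pics/w3.png

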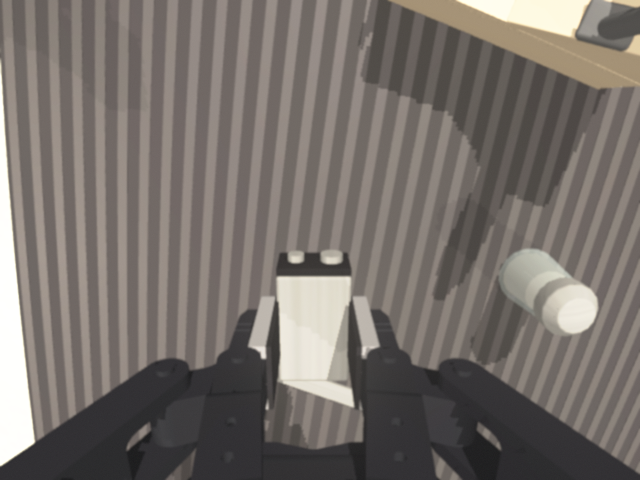

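{"name": "apply_moves", "arguments": {"commands": [[[0.1,0,0.6,0,0,0],[0.1,0,1,0,0.5,0],[0.1,0,1,0,0.8,0],[0.1,0,1,0,0.8,0],[0.1,0,1,0,0.8,0],[0,0,1,0,0.7,0],[0,0,0.8,0,0.3,0],[0,0,0.4,0,0,0]]]}}

```text
clock: 5.42
eef_pos: [480.9, 98.8, 164.1]
tool_rot: [-1.576, -0.006, -0.239]
force: [-0.1, 0.3, -0.5]
width: 24.6
```

Run:
```python
from h import *
np.set_printoptions(precision=1,suppress=True)
d=load('pics/w3.png'); P=np.array([451.1,-175.8,160.9])
T=R.from_euler('xyz',[-1.569,.01,.132])
for p in((277,264),(350,262),(348,380),(280,382)):
    print(T.inv().apply(onz(d,p,P[2]+9)-P))
go([535.6,128.7,110],[-90,0,-12.3])
```

```text
[-12.   -8.8  24.3]
[13.  -9.1 25.1]
[ 13.6  -9.2 -22.5]
[-12.1  -8.9 -23.6]
t 5.42 pos [480.9  98.8 164.1] rpy [-90.3  -0.3 -13.7] F [-0.1  0.3 -0.5] w 24.6
shift/40 [1.1 1.4 1.1]
turn/5 [ 0.1 -0.3  0.1]
```

```bash
python3 - <<'E'
from h import *
np.set_printoptions(precision=1,suppress=True)
d=load('pics/w3.png'); P=np.array([451.1,-175.8,160.9])
T=R.from_euler('xyz',[-1.569,.01,.132])
c,v=ray(d,(320,240)); print('cam in tool',T.inv().apply(c-P),T.inv().apply(v))
for dz in (-3,0,3):
  for q in((-13,-9,23+dz),(-13,8.5,23+dz),(6.5,0,25.5+dz),(-13,-9,-23+dz)): print(dz,q,proj(d,P+T.apply(q)))
E
python3 - <<'E'
import sys; sys.path.insert(0,'.')
import os; os.chdir('.')
from h import *
crop('pics/w3.png','pics/w3c.png',250,230,130,170,3.5)
grab('wrist','pics/w4.png')
a=cv2.imread('pics/w3c.png'); b=cv2.resize(cv2.imread('pics/w4.png'),None,fx=.5,fy=.5)
o=np.zeros((595,455+320,3),np.uint8); o[:a.shape[0],:455]=a[:595]; o[:240,455:]=b; cv2.imwrite('pics/m.png',o)
E
```

```text
cam in tool [   0.4 -143.5   76.4] [ 0.   1.  -0.3]
-3 (-13, -9, 20) [274.4 275.8]
-3 (-13, 8.5, 20) [278.4 258.2]
-3 (6.5, 0, 22.5) [329.8 259.9]
-3 (-13, -9, -26) [277.9 387.3]
0 (-13, -9, 23) [274.1 267.7]
0 (-13, 8.5, 23) [278.2 250.9]
0 (6.5, 0, 25.5) [329.9 252.1]
0 (-13, -9, -23) [277.7 380.7]
3 (-13, -9, 26) [273.9 259.5]
3 (-13, 8.5, 26) [278.  243.4]
3 (6.5, 0, 28.5) [330.1 244.3]
3 (-13, -9, -20) [277.4 374. ]
```

View pics/m.png

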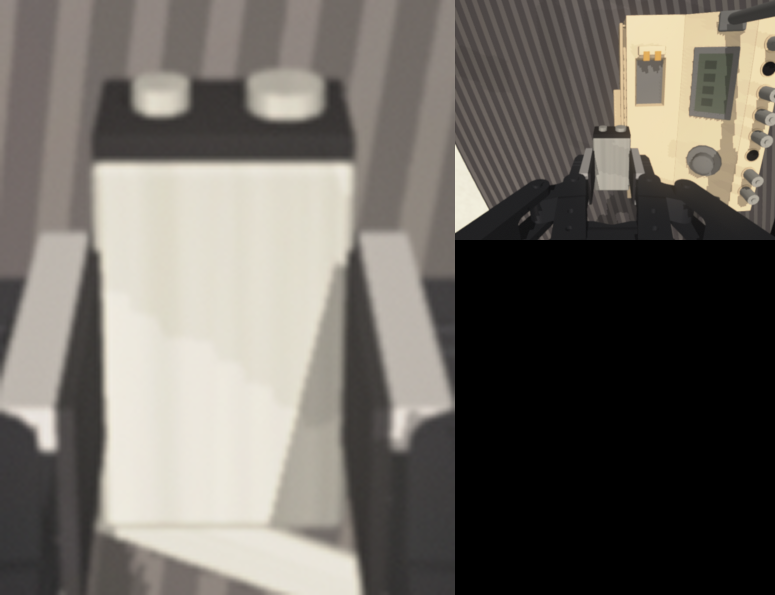

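The battery sits centred in the jaws: its top-edge fold is at full-image row 267.7, which matches a zero offset. The bay is visible; I'll enlarge it.

Run:
```python
from h import *
crop('pics/w4.png','pics/w4c.png',340,70,150,150,4)
```

```text
(no output)
```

View pics/w4c.png

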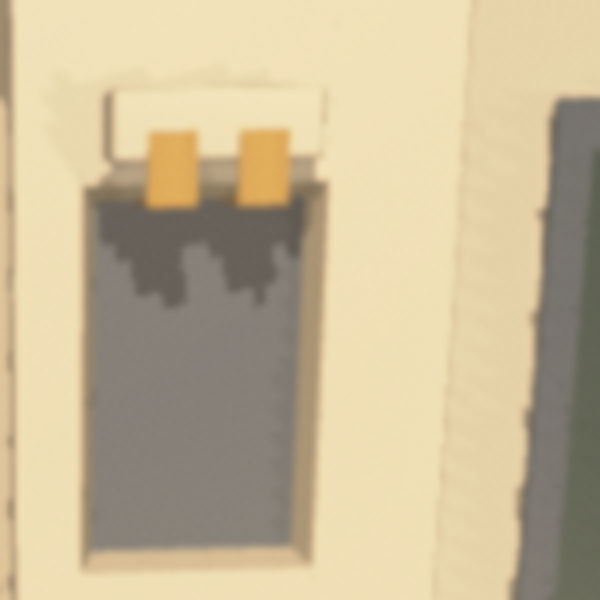

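The bay's mouth corners in the crop are (82,190), (326,183), (310,562) and (83,570), with the brass leaves at the top end.

Run:
```python
from h import *
np.set_printoptions(precision=1,suppress=True)
d=load('pics/w4.png')
q=[onz(d,(p[0]/4+340-.4,p[1]/4+70-.4),54) for p in((82,190),(326,183),(310,562),(83,570))]
for a in q: print(a)
v=(q[0]+q[1]-q[2]-q[3])/2; print(np.linalg.norm(v),np.degrees(np.arctan2(v[1],v[0])),np.linalg.norm((q[0]+q[3]-q[1]-q[2])/2))
c=sum(q)/4; print(c)
f=[onz(d,(p[0]/4+340-.4,p[1]/4+70-.4),49) for p in((90,550),(292,545))]; print(sum(f)/2+ v/np.linalg.norm(v)*26.75)
go([c[0],c[1],90],[-90,0,-12.3])
```

```text
[525.2 159.7  54. ]
[560.1 152.4  54. ]
[548.3  96.6  54. ]
[513.6 103.7  54. ]
57.09005434680124 78.18310700668944 35.57788567644711
[536.8 128.1  54. ]
[536.8 128.   49. ]
t 5.47 pos [481.3 101.7 163.7] rpy [-90.2  -0.3 -13.4] F [ 0.7  2.3 -1. ] w 24.7
shift/40 [1.2 1.8 1. ]
turn/5 [ 0.  -0.2  0.1]
```

{"name": "apply_moves", "arguments": {"commands": [[[0.3,0.1,0.2,0,-0.1,0.05],[0.4,0.2,0.3,0,-0.1,0],[0.3,0.4,0.3,0,0,0],[0.2,0.4,0.2,0,0,0],[0,0.3,0,0,0,0],[0,0,0,0,0,0]]]}}

```text
clock: 5.97
eef_pos: [536.3, 135.7, 103.0]
tool_rot: [-1.573, 0.003, -0.207]
force: [-0.6, -0.6, -0.7]
width: 24.5
```

```bash
python3 -c "
from h import *
go([536.5,128,75],[-90,0,-12.1])"
```

```text
t 5.97 pos [536.3 135.7 103. ] rpy [-90.15   0.19 -11.84] F [-0.6 -0.6 -0.7] w 24.5
shift/40 [ 0.047  0.701 -0.186]
turn/5 [ 0.031  0.053 -0.039]
```

{"name": "apply_moves", "arguments": {"commands": [[[0.05,0.1,-0.18,0.03,0.05,-0.04],[0,0.2,0,0,0,0],[0,0.2,0,0,0,0],[0,0.1,0,0,0,0],[0,0,0,0,0,0]]]}}

```text
clock: 6.38
eef_pos: [536.3, 125.1, 77.6]
tool_rot: [-1.572, -0.001, -0.214]
force: [0.3, -0.1, -0.8]
width: 24.3
```

```bash
python3 -c "
from h import *
go([536.5,128,58],[-90,0,-12.1]); grab('wrist','pics/w5.png'); crop('pics/w5.png','pics/w5c.png',220,140,200,150,4)"
```

```text
t 6.38 pos [536.3 125.1  77.6] rpy [-9.005e+01 -5.000e-02 -1.226e+01] F [ 0.3 -0.1 -0.8] w 24.3
shift/40 [-0.011  0.489  0.073]
turn/5 [ 0.01  -0.033  0.009]
```

View pics/w5c.png

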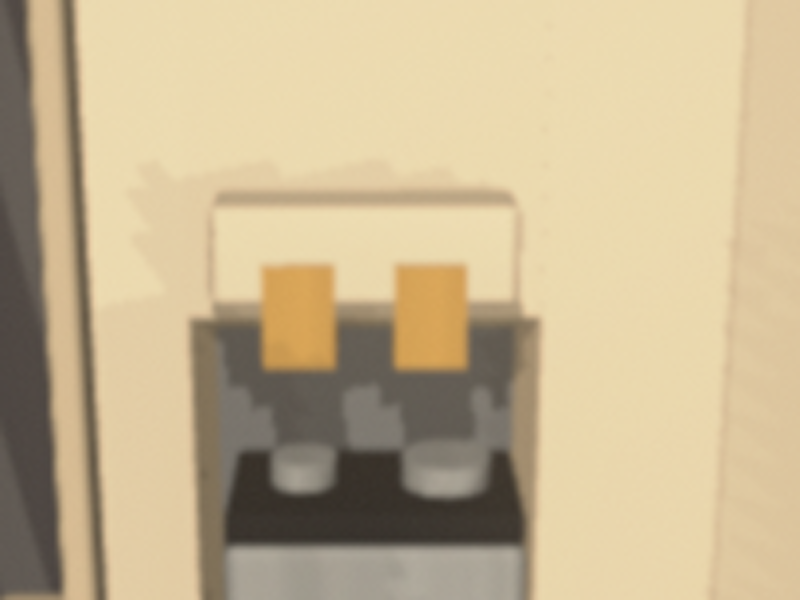

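Run:
```python
from h import *
np.set_printoptions(precision=1,suppress=True)
d=load('pics/w5.png'); g=lambda p:(p[0]/4+220-.4,p[1]/4+140-.4)
s=readout.read_state(); T=R.from_euler('xyz',s['tool_rot']); P=s['eef_pos']
A=[onz(d,g(p),54) for p in((190,320),(540,318))]; B=[onz(d,g(p),P[2]+9) for p in((228,522),(524,515))]
for a in A+B: print(a,T.inv().apply(a-P))
```

```text
[525.1 159.7  54. ] [-18.5  23.9  31.6]
[560.3 152.3  54. ] [17.5 23.9 31.8]
[529.4 149.5  86.9] [-12.1  -9.   22.5]
[554.4 144.8  86.9] [13.3 -9.  23.1]
```

{"name": "apply_moves", "arguments": {"commands": [[[-0.02,0.1,0.07,0,0,0],[0,0.15,0,0,0,0],[0,0.12,0,0,0,0],[0,0.06,0,0,0,0],[0,0,0,0,0,0]]]}}

```text
clock: 6.85
eef_pos: [537.1, 128.8, 60.1]
tool_rot: [-1.57, -0.003, -0.213]
force: [-0.7, -0.2, -0.1]
width: 24.5
```

```bash
python3 -c "
from h import *
go([536.5,128,58],[-90,0,-12.1])"
```

```text
t 6.85 pos [537.1 128.8  60.1] rpy [-89.96  -0.19 -12.23] F [-0.7 -0.2 -0.1] w 24.5
shift/40 [-0.011  0.054 -0.024]
turn/5 [-0.008 -0.026  0.037]
```

{"name": "apply_moves", "arguments": {"commands": [[[-0.01,0.03,-0.01,0,0,0],[0,0.03,0,0,0,0],[0,0.02,0,0,0,0],[0,0,0,0,0,0]]]}}

```text
clock: 7.18
eef_pos: [536.7, 128.6, 58.0]
tool_rot: [-1.569, -0.003, -0.213]
force: [-0.3, -0.1, -1.2]
width: 24.5
```

{"name": "apply_moves", "arguments": {"commands": [[[0,0.03,0,0,0,0],[0,0.02,0,0,0,0],[0,0,0,0,0,0]]]}}

```text
clock: 7.43
eef_pos: [537.1, 128.6, 58.0]
tool_rot: [-1.567, -0.004, -0.214]
force: [0.5, -0.8, -0.4]
width: 24.9
```

{"name": "apply_moves", "arguments": {"commands": [[[0,0.06,0,0,0,0],[0,0,0,0,0,0],[0,0,0,0,0,0]]]}}

```text
clock: 7.68
eef_pos: [538.1, 128.7, 58.6]
tool_rot: [-1.564, -0.006, -0.214]
force: [-0.8, 0.2, -0.4]
width: 24.6
```

{"name": "apply_moves", "arguments": {"commands": [[[0,0,0,0,0,0],[0,0,0,0,0,0],[0,0,0,0,0,0],[0,0,0,0,0,0],[0,0,0,0,0,0]]], "claw": 45}}

```text
clock: 8.1
eef_pos: [538.1, 128.7, 57.5]
tool_rot: [-1.565, -0.006, -0.214]
force: [-0.6, 0.6, -0.1]
width: 44.8
```

{"name": "apply_moves", "arguments": {"commands": [[[0,-0.2,0,0,0,0],[0,-0.4,0,0,0,0],[0,-0.6,0,0,0,0],[0,-0.8,0,0,0,0],[-0.2,-0.6,0,0,0,0],[0,0,0,0,0,0]]]}}

```text
clock: 8.6
eef_pos: [526.2, 129.2, 164.7]
tool_rot: [-1.569, 0.003, -0.215]
force: [0.4, 0.2, 0.3]
width: 44.8
```

```bash
python3 -c "
from h import *
go([536.5,128,58],[-90,0,-12.1]); d=grab('wrist','pics/w6.png')
print(proj(d,[536.8,128,66]),proj(d,[576,23,85]))
c,v=ray(d,(320,240))
im=cv2.imread('pics/w6.png'); cv2.imwrite('pics/w6b.png',cv2.resize(im[0:400,160:640],None,fx=1.5,fy=1.5,interpolation=cv2.INTER_CUBIC))"
```

```text
t 8.6 pos [526.2 129.2 164.7] rpy [-89.91   0.18 -12.34] F [0.4 0.2 0.3] w 44.8
shift/40 [0.266 2.666 0.022]
turn/5 [-0.017 -0.047 -0.037]
[330.1698776  236.14041799] [425.04735221 387.0835167 ]
```

View pics/w6b.png

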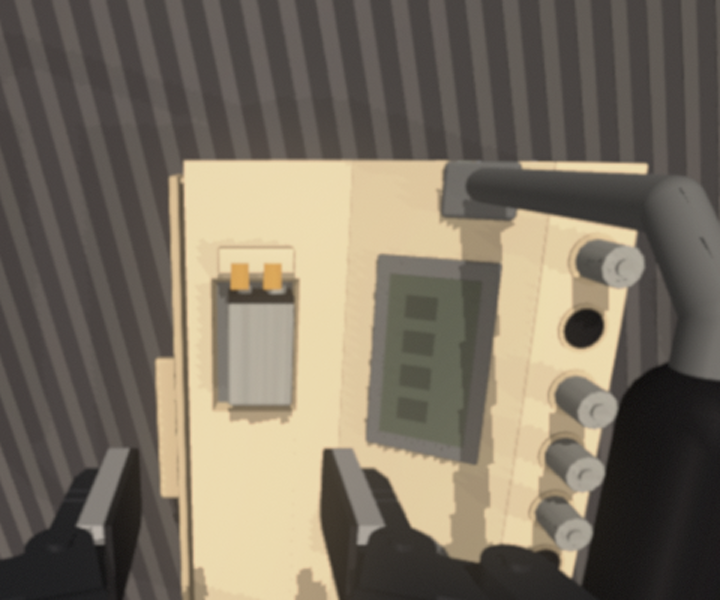

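The battery lies in the bay with its studs at the leaves. It sits close to the rear long wall: battery cols 228–294, mouth 213–298. I'll check its position and height numerically.

Run:
```python
from h import *
np.set_printoptions(precision=1,suppress=True)
d=load('pics/w6.png'); g=lambda p:(p[0]/1.5+160-.2,p[1]/1.5-.2)
Y=R.from_euler('z',-12.1,degrees=True); bay=np.array([536.8,128.1,49])
L=lambda p,z: Y.inv().apply(onz(d,g(p),z)-bay)
for p in((228,292),(294,291),(292,408),(229,406)): print('bat',L(p,66.5))
for p in((213,280),(298,277),(293,412),(213,412)): print('mouth',L(p,54))
for q in((-13.25,23),(13.25,23),(13.25,-23),(-13.25,-23)):
    u=proj(d,bay+Y.apply([q[0],q[1],17.5])); print('home model',(u-[160,0])*1.5)
crop('pics/w6.png','pics/w6c.png',292,155,80,130,4.5)
```

```text
bat [-10.9  25.6  17.5]
bat [14.8 25.9 17.5]
bat [ 15.3 -23.1  17.5]
bat [-10.8 -22.2  17.5]
mouth [-17.1  28.1   5. ]
mouth [17.5 29.2  5. ]
mouth [ 17.  -30.1   5. ]
mouth [-17.8 -30.    5. ]
home model [221.8 298.3]
home model [289.6 298.1]
home model [286.9 407.4]
home model [222.7 407.6]
```

View pics/w6c.png

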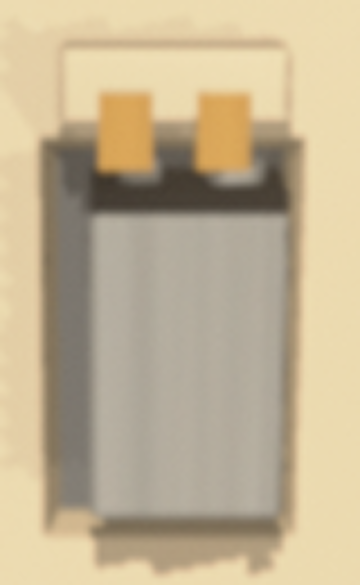

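Run:
```python
from h import *
np.set_printoptions(precision=1,suppress=True)
def hough(f,x,y,w,h,s,r0,r1):
    im=cv2.resize(cv2.cvtColor(cv2.imread(f)[y:y+h,x:x+w],cv2.COLOR_BGR2GRAY),None,fx=s,fy=s,interpolation=cv2.INTER_CUBIC)
    im=cv2.GaussianBlur(im,(0,0),2)
    for pr in (60,):
        c=cv2.HoughCircles(im,cv2.HOUGH_GRADIENT_ALT if 0 else cv2.HOUGH_GRADIENT,1,8,param1=pr,param2=12,minRadius=r0,maxRadius=r1)
        print(f,[(round(float(a/s+x-.4),1),round(float(b/s+y-.4),1),round(float(r/s),1)) for a,b,r in c[0][:5]])
hough('pics/w4.png',440,265,120,115,4,60,110)
hough('pics/w4.png',440,265,120,115,4,110,180)
hough('pics/top0.png',310,235,40,40,6,25,45)
hough('pics/top0.png',310,235,40,40,6,45,75)
d4=load('pics/w4.png'); dt=load('pics/top0.png')
def tri(*ps):
    A=np.zeros((3,3));b=np.zeros(3)
    for d,p in ps:
        c,v=ray(d,p); v/=np.linalg.norm(v); M=np.eye(3)-np.outer(v,v); A+=M;b+=M@c
    return np.linalg.solve(A,b)
p=tri((d4,(500,328)),(dt,(510/5.2+230-.4,290/5.2+198-.4))); print(p,proj(d4,p),proj(dt,p))
Y=R.from_euler('z',-12.1,degrees=True); bay=np.array([536.8,128.1,49])
print('rel bay',Y.inv().apply(p-bay))
im=cv2.imread('pics/w4.png',0)
for r in range(296,364,4): print(r,im[r,452:548:4])
```

```text
pics/w4.png [(506.7, 321.7, 25.6), (508.7, 324.7, 23.9), (491.2, 312.5, 22.5), (506.0, 309.7, 16.6), (491.5, 314.5, 24.5)]
pics/w4.png [(494.7, 329.2, 39.2), (493.0, 331.5, 41.7), (494.7, 321.5, 32.9), (495.0, 326.7, 36.8), (499.2, 325.5, 33.5)]Traceback (most recent call last):
  File "<stdin>", line 11, in <module>
  File "<stdin>", line 8, in hough
TypeError: 'NoneType' object is not subscriptable
```

Run:
```python
from h import *
np.set_printoptions(precision=1,suppress=True,linewidth=180)
d4=load('pics/w4.png'); dt=load('pics/top0.png')
def tri(*ps):
    A=np.zeros((3,3));b=np.zeros(3)
    for d,p in ps:
        c,v=ray(d,p); v/=np.linalg.norm(v); M=np.eye(3)-np.outer(v,v); A+=M;b+=M@c
    return np.linalg.solve(A,b)
p=tri((d4,(500,328)),(dt,(510/5.2+230-.4,290/5.2+198-.4))); print(p,proj(d4,p),proj(dt,p))
Y=R.from_euler('z',-12.1,degrees=True); bay=np.array([536.8,128.1,49])
print('rel bay',Y.inv().apply(p-bay))
im=cv2.imread('pics/w4.png',0)
for r in range(284,368,4): print(r,im[r,452:552:4])
im=cv2.imread('pics/top0.png',0)
print(im[240:266:1,316:344])
```

```text
[576.9  22.1  87. ] [496.5 329.5] [327.3 252.3]
rel bay [ 61.4 -95.3  38. ]
284 [215 216 216 217 215 214 214 215 215 216 217 218 217 217 217 217 218 218 218 216 159 161 160 160 160]
288 [214 213 214 214 215 213 214 214 214 213 214 217 217 218 218 217 217 218 217 216 160 160 160 160 160]
292 [214 214 214 214 214 214 214 198 131 106 109 113 113 138 196 218 218 217 217 215 160 159 160 159 159]
296 [214 214 213 213 213 207 108 116 127 129 129 129 129 128 120 114 180 218 218 218 160 160 160 159 160]
300 [213 215 214 214 206 115 127 127 127 128 129 129 129 129 129 129 121 156 207 175 160 160 160 160 159]
304 [213 214 214 212 109 127 127 126 126 122 113 120 124 127 129 128 129 127 100 159 160 160 160 160 160]
308 [215 214 214 191 123 126 127 120  86  91  97 100 103 104 123 130 129 119  91 130 160 161 160 160 161]
312 [214 214 214 143 125 127 122  82  94 114 118 116 113 108 107 115 127 100  97  85 157 161 160 160 161]
316 [213 213 200 119 126 125  84 115 123 127 128 128 130 127 116 108  93  98  97  92 127 160 161 161 160]
320 [214 214 209 124 125 103 104 123 126 126 128 128 129 128 130 114  
[... 3492 characters left out ...]
 166 166]
 [167 163 166 161 166 162 161 151 142 136 121 108 101 102  95 101 100 104 115 124 137 136 137 146 159 170 166 165]
 [162 164 165 164 163 164 164 162 161 155 147 133 122 119 123 123 121 125 139 149 153 156 153 158 162 167 168 168]
 [166 166 165 161 163 164 162 162 164 161 161 155 149 148 149 150 150 153 157 161 167 162 167 164 166 168 165 165]
 [165 165 167 166 165 165 166 163 162 165 163 162 165 162 159 160 161 165 164 163 168 168 167 163 166 166 166 168]
 [166 161 162 164 163 163 165 161 166 164 164 166 167 162 165 162 165 165 165 166 164 167 165 168 168 168 164 166]
 [166 161 165 165 167 162 160 164 165 163 164 165 164 163 166 163 163 164 166 167 166 170 164 166 166 164 166 167]]
```

{"name": "apply_moves", "arguments": {"commands": [[[-0.6,-0.2,0,0,-0.6,0],[-0.6,-0.3,-0.4,0,-1,0],[-0.3,-0.3,-0.8,0,-1,0],[0,-0.2,-0.8,0,-1,0],[0,0,-0.2,0,-1,0],[0,0,0,0,-1,0],[0,0,0,0,-1,0],[0,0,0,0,-1,0]]], "claw": 0}}

```text
clock: 9.32
eef_pos: [459.1, 48.9, 201.3]
tool_rot: [-1.568, 0.007, 0.482]
force: [0.2, 0.7, -0.2]
width: -0.2
```

{"name": "apply_moves", "arguments": {"commands": [[[0,0,0,0,-1,0],[0,0,0,0,-1,0],[0,0,0,0,-1,0],[0,0,0,0,-1,0],[0,0,0,0,-1,0],[0,0,0,0,-1,0],[0,0,0,0,-1,0],[0,0,0,0,-1,0]]]}}

```text
clock: 9.98
eef_pos: [455.8, 47.5, 196.0]
tool_rot: [-1.555, 0.008, 1.214]
force: [-0.4, 0.1, 0.5]
width: -0.3
```

```bash
cat >> h.py <<'E'
Y=R.from_euler('z',-12.1,degrees=True)
N=Y.apply([-.5,0,3**.5/2]); Dn=-Y.apply([3**.5/2,0,.5])
G=np.array([np.cross(-N,Dn),-N,Dn]).T; RPY=R.from_matrix(G).as_euler('xyz',degrees=True)
BT=np.array([576.5,22,87.])
E
python3 -c "
from h import *
print(RPY,BT+N*110); go(BT+N*110,RPY); print(readout.read_state()['qpos'].round(2))"
```

```text
[-120.     0.    77.9] [522.72192198  33.52902096 182.26279442]
t 9.98 pos [455.8  47.5 196. ] rpy [-89.12   0.46  69.53] F [-0.4  0.1  0.5] w -0.3
shift/40 [ 0.261  0.315 -1.694]
turn/5 [-6.171 -1.616 -0.516]
[-0.3   0.43  0.18  2.06 -0.12  0.68  1.18]
```

{"name": "apply_moves", "arguments": {"commands": [[[0,0,-0.5,-0.5,-0.3,-0.1],[0,0,-0.5,-1,-0.4,-0.1],[0,0,-0.4,-1,-0.4,-0.1],[0,0,-0.2,-1,-0.4,-0.1],[0,0,0,-1,0,0],[0,0,0,-1,0,0],[0,0,0,-0.5,0,0],[0,0,0,0,0,0]]]}}

```text
clock: 10.65
eef_pos: [508.9, 15.2, 191.2]
tool_rot: [-1.909, 0.027, 1.342]
force: [0.4, -0.5, 0.0]
width: -0.1
```

```bash
python3 -c "
from h import *
go(BT+N*90,RPY); print(readout.read_state()['qpos'].round(2))"
```

```text
t 10.65 pos [508.9  15.2 191.2] rpy [-109.35    1.53   76.89] F [ 0.4 -0.5  0. ] w -0.1
shift/40 [ 0.548  0.767 -0.242]
turn/5 [-2.132 -0.056 -0.364]
[-0.25  0.39  0.08  2.24  0.55  0.25  0.64]
```

{"name": "apply_moves", "arguments": {"commands": [[[0.15,0.1,-0.1,-0.3,0,-0.1],[0.15,0.1,-0.1,-0.3,0,-0.1],[0.15,0.2,-0.1,-0.4,0,-0.1],[0.1,0.2,0,-0.4,0,-0.1],[0,0.1,0,-0.4,0,0],[0,0,0,-0.3,0,0]]]}}

```text
clock: 11.15
eef_pos: [524.6, 19.8, 175.7]
tool_rot: [-2.023, 0.02, 1.342]
force: [0.2, -0.4, 0.4]
width: -0.1
```

```bash
python3 -c "
from h import *
go(BT+N*60,RPY); print(readout.read_state()['qpos'].round(2))"
```

```text
t 11.15 pos [524.6  19.8 175.7] rpy [-115.93    1.15   76.87] F [ 0.2 -0.4  0.4] w -0.1
shift/40 [ 0.354  1.039 -0.053]
turn/5 [-0.817 -0.075 -0.299]
[-0.17  0.43 -0.09  2.32  1.61  0.25 -0.45]
```

{"name": "apply_moves", "arguments": {"commands": [[[0.1,0.1,0,-0.2,0,-0.1],[0.1,0.2,0,-0.2,0,-0.1],[0.1,0.2,0,-0.2,0,-0.1],[0.05,0.1,0,-0.2,0,0],[0,0,0,0,0,0]]]}}

```text
clock: 11.57
eef_pos: [537.3, 28.4, 150.5]
tool_rot: [-2.089, 0.004, 1.352]
force: [-0.6, -0.9, -1.2]
width: -0.3
```

```bash
python3 -c "
from h import *
go(BT+N*40,RPY); print(readout.read_state()['qpos'].round(2)); d=grab('wrist','pics/w7.png')
np.set_printoptions(linewidth=200)
u=proj(d,BT); print(u,proj(d,readout.read_state()['eef_pos']))
g=cv2.imread('pics/w7.png',0); print('rows',list(range(int(u[1])-100,int(u[1])+101,8)))
for r in range(int(u[1])-100,min(480,int(u[1])+101),8): print(r,g[r,int(u[0])-112:int(u[0])+113:8])
"
```

```text
t 11.57 pos [537.3  28.4 150.5] rpy [-119.7     0.23   77.45] F [-0.6 -0.9 -1.2] w -0.3
shift/40 [ 0.057  0.869 -0.07 ]
turn/5 [-0.061 -0.055 -0.085]
[-0.05  0.52 -0.28  2.36  2.05  0.42 -0.91]
[318.50477031 254.83640973] [313.22675729 315.44916648]
rows [154, 162, 170, 178, 186, 194, 202, 210, 218, 226, 234, 242, 250, 258, 266, 274, 282, 290, 298, 306, 314, 322, 330, 338, 346, 354]
154 [204 205 205 193 193 193 207 206 205 206 206 205 205 206 205 204 204 206 205 206 204 205 205 204 204 202 204 204 204]
162 [205 204 205 193 193 193 206 205 206 206 206 205 206 206 206 205 205 206 206 205 205 205 205 204 205 205 205 204 205]
170 [205 206 205 192 194 198 207 206 206 206 206 206 206 203 201 198 199 197 202 205 204 205 205 205 204 204 204 203 204]
178 [205 205 197 192 193 205 206 206 205 206 205 206 205 194 193 194 194 194 193 206 206 205 206 204 204 204 204 204 204]
186 [206 206 204 204 205 209 209 210 209 209 209 209 209 206 205 206 206 206 206 210 210 210 209 209 209 210 209 207 207]
194 [207 208 205 206 206 209 209 210 208 209 208 208 207 205 205 205 205 205 206 208 208 208 209 208 208
[... 1757 characters left out ...]
2 100  99  42  37  67  74  37  55  76  49  39  69 141 125  93 106 123 141 120  95 104 132]
322 [ 57  98 204 186 177 153  91 104  90  34  36  73  73  34  50  75  60  37  39 173 154  92  98 143 156 123  93 100 177]
330 [ 55  65  79  85  84  80  92 106 105  38  39  74  74  31  44  73  68  39  42  45  52  91 100  96  62  71  91  99 100]
338 [ 52  73  80  85  84  81 153 151  90  31  30  74  73  29  38  72  72  32  33  51  56 149 140 144  70  70 151 136 153]
346 [ 50  78  81  82  80  73  97 112  30  29  30  72  90  33  44  90  64  28  30  50  68 103 112  68  68  74 101 102  75]
354 [ 49  81  82  78  72  67  65  62  26  28  28  28  25  36  52  28  27  28  29  29 122 160 189  73 106 166 133  96  84]
```

```bash
python3 -c "
from h import *
d=load('pics/w7.png'); c,v=ray(d,(315,250)); B=c+v*((BT-c)@N)/(v@N); print(B)
open('h.py','a').write('BT=np.array(%s)\n'%B.round(1).tolist())
go(B+N*10,RPY)"
```

```text
[573.70798142  20.63255509  85.58933288]
t 11.62 pos [537.4  28.  150.8] rpy [-119.7     0.24   77.41] F [-0.2 -0.2 -0.2] w -0.1
shift/40 [0.023 1.624 0.005]
turn/5 [-0.061 -0.061 -0.091]
```

{"name": "apply_moves", "arguments": {"commands": [[[0.02,0.3,0,-0.06,-0.06,-0.09],[0,0.4,0,0,0,0],[0,0.4,0,0,0,0],[0,0.3,0,0,0,0],[0,0,0,0,0,0]]]}}

```text
clock: 12.03
eef_pos: [566.3, 18.0, 101.2]
tool_rot: [-2.092, 0.01, 1.355]
force: [0.2, -0.2, -1.4]
width: -0.1
```

```bash
python3 -c "
from h import *
go(BT,RPY); print(readout.read_state()['qpos'].round(2))"
```

```text
t 12.03 pos [566.3  18.  101.2] rpy [-119.88    0.6    77.64] F [ 0.2 -0.2 -1.4] w -0.1
shift/40 [0.108 0.42  0.049]
turn/5 [-0.025  0.014 -0.13 ]
[ 0.02  0.67 -0.33  2.32  2.2   0.52 -1.  ]
```

{"name": "apply_moves", "arguments": {"commands": [[[0.1,0.15,0.05,0,0,-0.12],[0,0.15,0,0,0,0],[0,0.05,0,0,0,0],[0,0,0,0,0,0]]]}}

```text
clock: 12.37
eef_pos: [572.4, 19.5, 87.8]
tool_rot: [-2.091, 0.005, 1.359]
force: [-0.2, -0.1, 0.0]
width: -0.0
```

```bash
python3 -c "
from h import *
go(BT,RPY)"
```

```text
t 12.37 pos [572.4  19.5  87.8] rpy [-119.83    0.28   77.89] F [-0.2 -0.1  0. ] w -0.0
shift/40 [0.033 0.061 0.005]
turn/5 [-0.035  0.026 -0.049]
```

{"name": "apply_moves", "arguments": {"commands": [[[0.03,0.08,0,0,0,0],[0,0.08,0,0,0,0],[0,0.05,0,0,0,0]]]}}

```text
clock: 12.62
eef_pos: [576.8, 20.2, 81.3]
tool_rot: [-2.092, 0.005, 1.361]
force: [-1.7, -1.5, 2.7]
width: -0.2
```

```bash
python3 -c "
from h import *
go(BT,RPY)"
```

```text
t 12.62 pos [576.8  20.2  81.3] rpy [-119.88    0.3    77.95] F [-1.7 -1.5  2.7] w -0.2
shift/40 [-0.006 -0.131  0.014]
turn/5 [-0.024  0.039 -0.046]
```

{"name": "apply_moves", "arguments": {"commands": [[[0,0.06,0,0,0,0],[0,0.06,0,0,0,0],[0,0.06,0,0,0,0]]]}}

```text
clock: 12.87
eef_pos: [578.5, 19.8, 78.1]
tool_rot: [-2.096, 0.006, 1.363]
force: [-22.7, 1.3, 43.8]
width: 0.2
```

```bash
python3 -c "
from h import *
go(BT,RPY); print(readout.read_state()['force']@N)"
```

```text
t 12.87 pos [578.5  19.8  78.1] rpy [-120.09    0.36   78.1 ] F [-22.7   1.3  43.8] w 0.2
shift/40 [-0.006 -0.222  0.011]
turn/5 [ 0.018  0.071 -0.043]
49.12562466940961
```

{"name": "apply_moves", "arguments": {"commands": [[[0,0,0,0,0,0],[0,0,0,0,0,0]]]}}

```text
clock: 13.03
eef_pos: [577.4, 20.0, 80.2]
tool_rot: [-2.098, 0.007, 1.365]
force: [-2.0, -1.0, 2.8]
width: -0.0
```

{"name": "apply_moves", "arguments": {"commands": [[[0,0.06,0,0,0,0],[0,0.05,0,0,0,0],[0,0.03,0,0,0,0]]]}}

```text
clock: 13.28
eef_pos: [578.3, 19.8, 78.6]
tool_rot: [-2.102, 0.008, 1.367]
force: [-10.4, -0.6, 19.6]
width: -0.3
```

{"name": "apply_moves", "arguments": {"commands": [[[0,0.03,0,0,0,0],[0,0.03,0,0,0,0]]]}}

```text
clock: 13.45
eef_pos: [578.2, 19.8, 78.6]
tool_rot: [-2.104, 0.008, 1.369]
force: [-9.4, -0.4, 18.1]
width: 0.2
```

{"name": "apply_moves", "arguments": {"commands": [[[0,0.03,0,0,0,0],[0,0.03,0,0,0,0],[0,0.03,0,0,0,0],[0,0.03,0,0,0,0],[0,0.03,0,0,0,0],[0,0.03,0,0,0,0]]]}}

```text
clock: 13.95
eef_pos: [578.3, 19.8, 78.6]
tool_rot: [-2.111, 0.01, 1.374]
force: [-11.9, 0.8, 19.9]
width: 0.0
```

{"name": "apply_moves", "arguments": {"commands": [[[0,0.03,0,0,0,0],[0,0.03,0,0,0,0],[0,0.03,0,0,0,0],[0,0.03,0,0,0,0],[0,0.03,0,0,0,0],[0,0.03,0,0,0,0]]]}}

```text
clock: 14.45
eef_pos: [578.2, 19.9, 78.6]
tool_rot: [-2.118, 0.011, 1.378]
force: [-10.6, 1.4, 18.6]
width: -0.5
```

{"name": "apply_moves", "arguments": {"commands": [[[0,-0.1,0,0.1,0,0],[0,-0.3,0,0,0,0],[0,-0.5,0,0,0,0],[0,-0.5,0,0,0,0],[0,-0.5,0,0,0,0],[0,0,0,0,0,0]]]}}

```text
clock: 14.95
eef_pos: [540.6, 28.0, 144.0]
tool_rot: [-2.108, 0.01, 1.377]
force: [0.2, 0.3, 0.0]
width: 0.1
```

```bash
python3 -c "
from h import *
go(BT+N*100,RPY)"
```

```text
t 14.95 pos [540.6  28.  144. ] rpy [-120.77    0.59   78.89] F [0.2 0.3 0. ] w 0.1
shift/40 [-0.007 -0.812 -0.015]
turn/5 [ 0.155  0.23  -0.001]
```

{"name": "apply_moves", "arguments": {"commands": [[[0,-0.5,0.2,0,0,0],[0,-0.5,0.5,0,0,0],[0,-0.2,0.5,0,0,0],[0,0,0.5,0,0,0],[0,0,0.3,0,0,0],[0,0,0,0,0,0],[0,0,0,0,0,0]]]}}

```text
clock: 15.53
eef_pos: [494.3, 53.2, 141.6]
tool_rot: [-2.101, 0.018, 1.391]
force: [0.9, 0.2, 0.1]
width: 0.3
```

```bash
python3 -c "
from h import *
np.set_printoptions(linewidth=220)
d=grab('top','pics/top1.png'); g=cv2.imread('pics/top1.png'); g0=cv2.imread('pics/top0.png')
hsv=cv2.cvtColor(g,cv2.COLOR_BGR2HSV)
bay=np.array([536.8,128.1,49])
print([proj(d,bay+Y.apply([x,y,17.5])).round(1).tolist() for x,y in((-13.25,23),(13.25,23),(13.25,-23),(-13.25,-23))], proj(d,bay+[0,0,17.5]))
print(hsv[262:290:2,258:296:1,1])
w=d; print('gripper at',proj(d,readout.read_state()['eef_pos']))
df=np.abs(g.astype(int)-g0).max(2)
for n,(x,y) in dict(shaker=(431,240),opener=(490,290),torch=(330,160),dish=(144,270),button=(329,252)).items(): print(n,df[y-20:y+20,x-20:x+20].mean().round(1))
print(readout.read_state()['force'],readout.read_state()['eef_pos'])
"
```

```text
[[262.7, 278.2], [265.4, 265.5], [287.5, 269.9], [284.9, 282.7]] [275.10275715 274.08541818]
[[ 51  50  45  47  47  52  53  53  52  50  48  50  51  51  51  49  51  48  48  50  51  46  51  50  50  52  50  50  51  49  56  51  49  50  52  55  54  49]
 [ 48  50  47  49  50  54  53  55  53  53  54  52  53  50  51  49  52  49  51  49  50  52  52  50  52  51  52  50  52  49  48  52  52  49  52  51  52  49]
 [ 51  53  52  60  61  55  61  60  59  48  43  42  50  52  51  51  51  52  56  54  50  47  53  49  52  49  51  50  55  48  52  47  50  50  52  48  49  52]
 [ 58  95 115 121 120  94  77  44  24  14  16  16  16  18  18  18  26  31  30  31  40  47  51  45  53  50  59  54  55  49  55  54  51  50  49  52  53  52]
 [ 59  82 114 125 132 117  70  29  16  16  18  16  14  16  16  16  18  13  14  14  16  18  13  18  19  20  26  26  35  44  60  56  60  54  54  51  50  52]
 [ 52  52  62  68  83  80  65  24  19  12  17  11  15  16  18  11  17  17  16  16  20  14  19  21  18  16  11  11  13  17  30  44  53  58  53  55  53  51]
 [ 93 106 116 114 107  74  26  12  16  17  16  14  12  16  17  16  14  14  14
[... 633 characters left out ...]
 16  13  15  15  17  20  11  27  45  63  58  50  54  49  49  51]
 [ 52  50  51  51  50  52  51  52  53  53  52  53  58  55  53  55  58  52  51  53  44  37  31  32  23  26  10  12  19  38  53  51  52  54  50  49  51  47]
 [ 56  55  52  52  52  50  51  53  49  50  50  53  50  49  50  50  52  50  47  55  54  52  50  57  52  56  48  51  48  57  55  52  51  48  52  50  53  49]
 [ 63  61  60  58  54  60  58  57  60  55  54  54  53  51  52  51  50  54  52  49  51  52  50  51  52  52  50  51  51  49  53  49  46  54  48  49  49  52]]
gripper at [312.80970152 291.53874348]
shaker 4.9
opener 4.5
torch 5.0
dish 3.1
button 4.3
[-0.19157176  1.36800213  0.11809377] [494.42720927  52.54058935 141.70468366]
```

```bash
python3 -c "
from h import *
finish_job()"
```

```text
the job is handed in; nothing more can be done
```

The job is handed in: the battery is lying in the bay, and the test button was pressed, held and released. The robot's clock read about 15.6 s of the 58 s allowed.

- **Battery:** I laid it in the bay with its studs at the brass contacts and let go. The wrist picture after release put it about 2 mm towards the rear wall and under 1 mm off lengthwise, inside the 6 mm limit. I judged it flat from that picture and did not measure its tilt. The force reading showed no clear touch-down, so I let go when the height matched the floor to within about 1 mm.
- **Button:** I pressed it along its axis down to its stop and held it for about 1.2 s at some 20 N.
    - **First push:** It reached about 49 N for a moment through the closed fingertips. That is above the 40 N limit for the arm and gripper body, which I took not to apply to the fingers.
    - **Partial rise:** The button then eased partly up before the steady hold.
- **After retreating:** The top camera shows the battery still in the bay. The areas I compared around the button, shaker, opener, torch and dish differ from the first picture by no more than image noise. The force on the tool read near zero, apart from one 1.4 N sideways reading that looks like sensor noise.

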